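# Trip test of a bench power box

## Robot

A 7-joint arm with a two-finger parallel gripper is mounted at the origin on the work surface. World frame = base frame: x ahead of the robot, y to its left, z up, the work surface at z = 0. Lengths are in m, angles in rad, forces in N, time in s.
With the tool pointing down it reaches from about 0.4 to 0.85 m from the base axis. Payload 4.5 kg.
Tool frame: the origin (TCP) lies at the very end of the fingers, on their centre line; the grasp point (between the pads) lies 19 mm behind it; z points along the fingers, y is the line along which they close (so a half turn about z gives the same grasp; the last joint's range is limited). The gripper opens to 88 mm and grips with 3 to 60 N. Pads are 18 mm wide; open, the fingers measure 123 mm over their backs; the gripper's body (75 mm by 187 mm) begins 45 mm behind the grasp point.
Start: joints at [1.353, 0.689, -0.195, 1.565, 0.157, 0.902, -0.215], TCP at [0.156, -0.605, 0.201] pointing down, gripper open.
Joint ranges: [-3.01, 3.01], [-0.46, 2.08], [-1.47, 1.51], [0.13, 2.56], [-1, 4.14], [0.04, 2.09], [-2.66, 2.66]. Speed limits (rad/s): [2.57, 2.57, 3.14, 3.14, 3.14, 3.14, 3.14].

## Interface

Orientations are given as a unit quaternion [x, y, z, w].
In Python, from station import manip gives the robot as it stands.
- The arm moves only by the tool drive_tool, never from a script. Its argument "increments" is a list of rows, each an object with "dp": the shift along the world's x, y, z in cm, a list of three; "twist": the turn, a rotation vector about the world's x, y, z in degrees, a list of three; "gripper": the closure, from 0 (fully open) to 1 (shut). A call has 1 to 10 rows; each row is the pose to reach, as a shift and turn from the pose commanded when the call began; what a row does not reach only later rows make up. A row lasts 1/10 s, in which the tool goes at most 50 mm and 8.59 degrees, less where a joint would pass 70% of its speed; a pose out of reach is approached as far as the arm can. A call with a gripper value outside its range is refused whole. The fingers move at their own pace and stop on an object; "grip_force" is the grip in N (left out, the last holds). Time passes only in rows, so rows that repeat a pose let the fingers close. It gives the time, the measured TCP pose, the force, the opening and the grip force at its end, in the units of the state.
- manip.read_state(): the state, without advancing time (a new reading comes with each control period).
- manip.camera(name): name is "side" or "top"; returns the picture (384x512x3 uint8, red, green, blue); there is no depth.
- manip.calibration(name): a dict with "K" (3x3 intrinsics, pixels), "extrinsics" (4x4, takes a point from world to camera coordinates). Camera axes: x right, y down, z forward; pixel columns grow to the right and rows downward; lengths in m; the calibration is good to about 2 mm. A picture is of the moment at which its call begins. calibration takes no time and is no camera call.
- manip.finish_job(): hands the job in; it is judged then, once.
Trained networks look in the newest picture that a camera, given by its name, has taken for a name from the list of things; names that differ only in an ending like _2 or _b are one class to them, and where a whole thing is asked for, a point or a joint stands for the part that bears it (a point fixed in the world has none). Each returns a list of dicts, best first, with "p" (0 to 1); they miss things now and then, are a little off and sometimes report something else, mostly with a low value. They report only what shows in the picture. A call takes as long as a camera call.
- manip.cut_out(camera, query): "pixels" (384x512 bool, what is visible of it) and "bbox" ([left, top, right, bottom] in pixels, round what is visible of it).
The state is a dict: "t": time; "q": joint angles; "joint_vel": joint speeds; "effort": joint torques, N m; "ee_pos": TCP position; "ee_rot": TCP orientation; "wrist_force": force on the tool from outside, world axes, zero at the start; "ft_torque": the same for the moment, N m; "grip_width": opening from 0.0 (shut) to 1.0 (fully open); "grip_force": force on a finger pad.
Only numpy, scipy, OpenCV 4.12 (cv2) and the standard library are available. Lean on these libraries where they do the work, as an engineer would, in place of code of your own. Each camera call takes 0.05 s, during which the arm holds its last target. There are 200 camera calls.

## Task

Do the routine trip test on the bench's power box: press the test button of the residual-current device so that its lever drops, then lift that lever back up until it latches and stays up. Finally push the clear cover shut until it snaps fully home on its catch, leaving the two circuit breakers beside it switched on and the other things on the bench where they lie.

Things in the scene. Friction and masses are not known exactly. Their poses are not given: they have to be found in the camera images.
- power_box: (All sizes here in mm.) Fixed grey steel desk-type housing screwed to the bench, 190 deep (x) by 250 wide (y). Origin at the centre of its underside, x towards its back, y to its left, z up. Its face slopes up towards the back at 0.314 rad (18 degrees) from level: 94 high at the front, 156 at the back.
- face_centre (a point): Centre of the box's sloping face, 125 above the bench. x up the slope, y left, z square out of the face. Under it is a recess 138 by 200 with its floor 34 below the face. In it sit, side by side in varying order, the residual-current device and the pair of breakers; their white fronts (45 up the slope) lie 28 below the face, parallel to it, the row centred on this point.
- rcd: Fixed residual-current device, white front 72 wide, with one black lever 24 wide and, 34 to the left (+y) of the lever's middle, one small round black test button in a grey collar. Its origin is at bench height (z = 0) under the middle of the sloping face, shifted sideways with the device (42 to one side of the box's middle); axes as the box's.
- test_button (a joint): Travel of the test button: 0 out, 0.005 m fully in, pressed square into the sloping face. The lever trips at about 0.003 m (3 N); fully in takes about 5 N. It springs back by itself.
- button_top (a point): Centre of the test button's flat top, which is 12 in diameter and stands 7 proud of the device's front; moves with the button. z axis: square out of the sloping face; x axis: up the slope; y axis: sideways to the left.
- rcd_lever (a joint): Lever of the residual-current device: 0 = latched up (leaning 0.45 rad up the slope, away from the robot), 0.90 = dropped (leaning 0.45 rad down the slope). A spring (0.06 to 0.1 N m) drives it down. To latch it, swing it up to -0.05 or beyond (stop at -0.20; 5 to 10 N near its tip); let go, it settles at 0. Let go sooner, it drops again.
- lever_tip (a point): Middle of the lever's outer end, 26 from its pivot; the lever is a flat bar 24 wide (sideways) and 6 thick, standing about 19 proud of the device's front at either end of its swing.
- lever_pivot (a point): Point on the lever's pivot axis (the axis runs sideways, along the box's y), under the middle of the lever and 4 below the device's front; a round hub of radius 7 turns about it. Fixed. Axes as the box's.
- breakers: Fixed pair of circuit breakers beside the residual-current device, white fronts together 72 wide, each with a black tied toggle 28 wide of the same shape as the lever and no button. Origin at bench height under the middle of the sloping face, shifted sideways with the pair; axes as the box's.
- breaker_a (a joint): Toggle of the left breaker (18 to the left of the pair's middle): 0 = on (leaning up the slope), 0.90 = off. Stays where it is put.
- breaker_b (a joint): Toggle of the right breaker (18 to the right of the pair's middle): 0 = on, 0.90 = off.
- cover (a joint): Opening angle of the clear cover: 0 = shut flat on the face, held by its catch; grows as it opens about its hinge at the back. Starts open at 1.9 to 2.2 rad (1.885 = upright). The hinge is stiff (about 1 N at the edge): it stays at any angle. Going down it meets the catch at about 0.06 rad; 5 to 8 N on the middle of the free edge then snaps it to 0.
- cover_hinge (a point): Middle of the cover's hinge line (runs sideways), at the back edge of the face, 78 up the slope from the face's centre and 2 above the face. Fixed. Axes as the box's.
- cover_edge (a point): Middle of the cover's free edge on its outer side (uppermost when shut), 156 from the hinge. Cover 212 wide, 4 thick, clear with a grey frame; a finger tab 45 wide projects 12 past this edge. A tongue 24 wide and 18 long on the inner side, 142 from the hinge, enters the catch in the recess's lower wall.
- jigsaw: Loose black jigsaw, about 260 long and 140 high, standing on its sole plate on the bench; origin under its middle.
- tape_roll: Loose roll of brown tape, 104 across, 48 high, lying flat; origin at the centre of its underside.
- screwdriver: Loose screwdriver with a black handle lying on the bench; origin at its middle underside.

How it is judged:
By the outcome, as a careful person would: the job done as asked, in the order asked, and still so for the second after the job is handed in, with the robot touching nothing.
It also fails if it takes over 64 s, if anything falls off the work surface, if the arm or the gripper's body presses on something with over 40 N, if the wrist force passes 120 N, or if a joint passes its speed limit or range.

## Working session

There is one attempt and no reset: what is moved stays moved. The work goes in short steps, Python scripts to look and compute and a tool call to move; the robot and the scene stay as the last step left them, time stands still between calls to the robot, and variables do not carry over. Pictures are saved under pics/ and viewed, at most 10 in all, crops included, and the job is handed in when it is done.

Besides the shell and the picture viewer there is one more tool, called after "Request:" by a JSON object that holds its "method" and its "body", one argument or row to a line. drive_tool: Moves the arm, as the interface text tells. Its arguments: {"type":"object","properties":{"increments":{"type":"array","items":{"type":"object","properties":{"dp":{"type":"array","items":{"type":"number"}},"twist":{"type":"array","items":{"type":"number"}},"gripper":{"type":"number"}}}},"grip_force":{"type":"number"}},"required":["increments"]}

```bash
mkdir -p pics; python3 - <<'E'
from station import manip
import cv2,numpy as np
for c in("side","top"):
    im=manip.camera(c); cv2.imwrite(f"pics/{c}0.png",im[:,:,::-1])
    k=manip.calibration(c);print(c,k["K"].tolist(),np.round(k["extrinsics"],4).tolist())
    for q in("power_box","rcd","test_button","rcd_lever","breakers","breaker_a","cover","jigsaw","tape_roll","screwdriver"):
        for d in manip.cut_out(c,q)[:3]:
            v,u=np.nonzero(d["pixels"]); print(q,round(d["p"],2),d["bbox"],round(u.mean(),1),round(v.mean(),1),len(u))
s=manip.read_state();print(s["t"],s["ee_pos"],s["ee_rot"],s["wrist_force"])
E
```

```text
side [[492.9817949496652, 0.0, 248.56991253921686], [0.0, 492.9817949496652, 183.58021898478677], [0.0, 0.0, 1.0]] [[-1.0, -0.0076, 0.0064, 0.5162], [-0.0096, 0.5611, -0.8277, 0.1077], [0.0027, -0.8277, -0.5611, 1.3133], [0.0, 0.0, 0.0, 1.0]]
power_box 0.85 [206.7, 135.2, 312.4, 269.9] 256.7 219.6 8079
rcd 0.49 [247.5, 199.8, 270.7, 217.6] 258.6 209.2 239
rcd 0.42 [199.8, 122.1, 225.9, 180.4] 215.7 147.7 136
breakers 0.74 [240.7, 179.0, 264.9, 204.3] 251.4 192.4 288
cover 0.79 [211.7, 133.8, 221.5, 172.2] 216.4 148.7 77
jigsaw 0.55 [198.2, 290.2, 322.9, 356.7] 254.3 321.7 6125
jigsaw 0.51 [251.4, 189.7, 256.2, 199.8] 252.8 193.6 33
tape_roll 0.77 [196.5, 131.5, 231.3, 160.5] 212.0 146.1 758
tape_roll 0.32 [253.6, 196.1, 260.3, 209.4] 257.5 203.9 32
screwdriver 0.6 [252.4, 130.0, 261.1, 148.6] 257.4 137.5 134
top [[463.04165041870067, 0.0, 248.61839206389337], [0.0, 463.04165041870067, 191.29619783071595], [0.0, 0.0, 1.0]] [[-0.0905, -0.9959, 0.0015, 0.0324], [-0.9758, 0.0883, -0.2002, 0.5287], [0.1993, -0.0196, -0.9798, 1.1525], [0.0, 0.0, 0.0, 1.0]]
power_box 0.84 [162.3, 123.0, 287.5, 258.9] 221.9 190.5 10639
rcd 0.72 [194.9, 198.5, 225.5, 221.2] 209.8 207.2 516
rcd 0.54 [161.0, 122.3, 286.0, 257.8] 221.9 190.6 10546
breakers 0.82 [225.1, 185.7, 253.4, 209.1] 241.1 195.9 516
breaker_a 0.65 [245.1, 188.0, 255.4, 195.0] 248.7 192.2 56
cover 0.86 [157.0, 123.2, 255.8, 189.0] 209.9 154.0 3735
jigsaw 0.82 [81.5, 173.9, 121.0, 264.9] 97.2 216.6 2623
jigsaw 0.54 [228.3, 191.7, 239.6, 200.8] 234.8 197.4 64
tape_roll 0.88 [349.5, 120.7, 392.8, 165.0] 372.7 143.1 945
tape_roll 0.7 [158.5, 120.3, 255.7, 186.3] 209.3 154.0 3871
screwdriver 0.68 [356.9, 185.9, 433.0, 201.5] 406.4 194.4 435
1.1 [ 0.15574724 -0.60530087  0.20053541] [ 9.92081190e-01  1.25598215e-01 -2.04526700e-07  2.76858410e-05] [ 0.51825105 -0.44559353  0.11678854]
```

```bash
python3 - <<'E'
import cv2
a=cv2.imread("pics/top0.png")[110:270,150:300];b=cv2.imread("pics/side0.png")[120:280,190:330]
cv2.imwrite("pics/tc.png",cv2.resize(a,None,fx=3.7,fy=3.7,interpolation=2));cv2.imwrite("pics/sc.png",cv2.resize(b,None,fx=3.7,fy=3.7,interpolation=2))
E
```

```text
(no output)
```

View pics/tc.png

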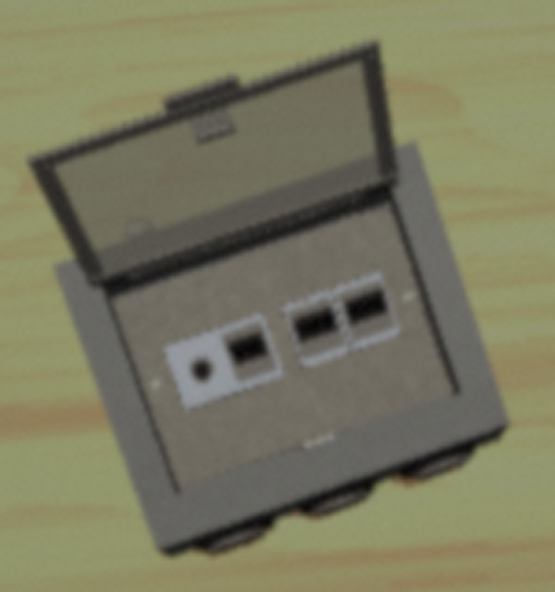

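View pics/sc.png

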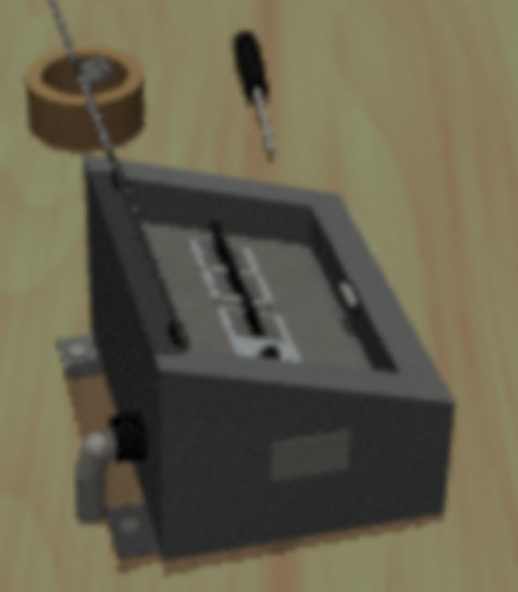

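View pics/top0.png

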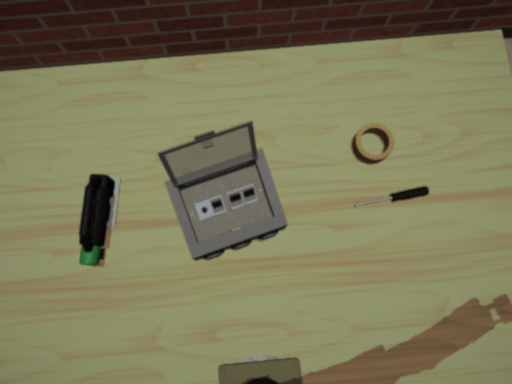

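The top crop shows the RCD on the left, with its button near (203,370) and lever near (247,348). The breakers are on the right and the cover stands open past upright. The side crop shows the box's left wall, with corners near (453,403) and (163,373). I'll fit the box pose to these corners in both views.

```bash
cat > h.py <<'E'
import numpy as np
from station import manip
from scipy.optimize import least_squares
from scipy.spatial.transform import Rotation as R
A=0.314
def proj(c,P):
    k=manip.calibration(c);E=np.array(k["extrinsics"]);p=np.atleast_2d(P)@E[:3,:3].T+E[:3,3];p=p@np.array(k["K"]).T
    return p[:,:2]/p[:,2:]
Rf=R.from_euler('y',-A).as_matrix()   # face frame -> box
def face(P): return np.atleast_2d(P)@Rf.T+[0,0,.125]
def world(B,P): return np.atleast_2d(P)@R.from_euler('z',B[2]).as_matrix().T+[B[0],B[1],B[3] if len(B)>3 else 0]
def cov(th,r,y,h): # point on cover, r from hinge, h outward(outer side)
    return [.078-r*np.cos(th)+h*np.sin(th),y,.002+r*np.sin(th)+h*np.cos(th)]
E
cat > fit.py <<'E'
from h import *
f=lambda x,y,z=-.028:face([x,y,z])[0]
T=[((165,550),[-.095,.125,.094]),((507,425),[-.095,-.125,.094]),((413,145),[.095,-.125,.156]),((57,267),[.095,.125,.156]),
((203,370),f(0,.076,-.021)),((166,347),f(.0225,.078)),((262,316),f(.0225,.006)),((282,378),f(-.0225,.006)),((186,407),f(-.0225,.078)),
((284,305),f(.0225,-.006)),((381,275),f(.0225,-.078)),((400,332),f(-.0225,-.078)),((304,362),f(-.0225,-.006))]
S=[((453,403),[-.095,.125,.094]),((340,195),[-.095,-.125,.094]),((88,157),[.095,-.125,.156]),((163,373),[.095,.125,.156]),((442,515),[-.095,.125,0]),((165,555),[.095,.125,0]),((270,352),f(0,.076,-.021))]
C=[((32,162),.106),((378,43),-.106)]
pt=(np.array([a for a,_ in T])+.5)/3.7-.5+[150,110];ps=(np.array([a for a,_ in S])+.5)/3.7-.5+[190,120]
Tb=np.array([b for _,b in T]);Sb=np.array([b for _,b in S])
def res(B):return np.r_[(proj("top",world(B,Tb))-pt).ravel(),(proj("side",world(B,Sb))-ps).ravel()]
o=least_squares(res,[.55,.05,-.2,0],loss='soft_l1');B=o.x
print(B.round(4));r=res(B).reshape(-1,2);print(r.round(1).tolist())
pc=(np.array([a for a,_ in C])+.5)/3.7-.5+[150,110]
oc=least_squares(lambda t:(proj("top",world(B,face([cov(t[0],.156,y,.002) for _,y in C])))-pc).ravel(),[2.]);print("cover",oc.x,oc.fun)
for n,P in dict(button=[0,.076,-.021],pivot=[0,.042,-.032],tipup=[.026*np.sin(.45),.042,-.032+.026*np.cos(.45)],tipdn=[-.026*np.sin(.45),.042,-.032+.026*np.cos(.45)],edge=cov(oc.x[0],.156,0,.004),edge0=cov(0,.156,0,.004),hinge=[.078,0,.002]).items():print(n,world(B,face(P))[0].round(4))
M=R.from_euler('z',B[2]).as_matrix()@Rf;print("face axes",M.T.round(4).tolist())
E
python3 fit.py
```

```text
[ 0.4902  0.0404  0.252  -0.002 ]
[[-2.0, 0.1], [1.2, -0.2], [1.3, -1.1], [-0.7, -0.3], [-6.8, 2.8], [-0.6, 0.4], [0.9, -0.8], [1.4, -0.6], [0.1, 1.1], [-0.4, 0.6], [0.5, -0.7], [1.1, 0.7], [-0.0, 2.1], [0.3, 0.2], [-0.7, -0.1], [-1.8, -0.8], [-1.3, -0.7], [0.3, -0.1], [-1.0, 2.1], [2.3, 3.9]]
cover [2.15804592] [-0.7496176  -0.05756907  0.84420497 -0.06895022]
button [0.4776 0.1157 0.103 ]
pivot [0.4893 0.0836 0.0926]
tipup [0.4928 0.0845 0.1183]
tipdn [0.4719 0.0791 0.1114]
edge [0.606  0.0702 0.2981]
edge0 [0.4166 0.0215 0.1046]
hinge [0.5615 0.0588 0.149 ]
face axes [[0.9211, 0.2371, 0.3089], [-0.2493, 0.9684, 0.0], [-0.2991, -0.077, 0.9511]]
```

```bash
sed -i 's/f(0,.076,-.021)/f(0,.059,-.021)/g; s/button=\[0,.076/button=[0,.059/; s/,.042,-.032/,.025,-.032/g; s/.156,0,.004/.156,0,.002/g' fit.py; sed -i "s/^T=\[/T=[((247,338),f(.0113,.025,-.0086)),((316,322),f(.0113,-.024,-.0086)),((365,303),f(.0113,-.060,-.0086)),/" fit.py
cat >> fit.py <<'E'
np.save("B.npy",B)
E
python3 fit.py
```

```text
[ 0.4899  0.0406  0.2518 -0.0026]
[[-0.5, 1.1], [-0.3, -1.1], [0.3, -0.8], [-2.0, 0.3], [1.2, 0.0], [1.2, -0.8], [-0.7, -0.2], [-0.3, 0.7], [-0.6, 0.6], [0.9, -0.6], [1.4, -0.5], [0.0, 1.3], [-0.5, 0.8], [0.5, -0.5], [1.0, 0.9], [-0.1, 2.3], [0.4, 0.5], [-0.6, 0.1], [-1.7, -0.5], [-1.1, -0.4], [0.4, 0.2], [-0.9, 2.4], [0.5, -0.1]]
cover [2.16149304] [-0.81076827 -0.04364504  0.71101544 -0.00821287]
button [0.4815 0.0994 0.1024]
pivot [0.4933 0.0673 0.0919]
tipup [0.4967 0.0682 0.1177]
tipdn [0.4759 0.0628 0.1107]
edge [0.6043 0.07   0.2979]
edge0 [0.4169 0.0218 0.1021]
hinge [0.5612 0.0589 0.1483]
face axes [[0.9211, 0.2369, 0.3089], [-0.2491, 0.9685, 0.0], [-0.2991, -0.0769, 0.9511]]
```

Request:
{"method": "drive_tool", "body": {
  "increments": [
    {"dp": [5, 4, 0], "twist": [0, 0, 0], "gripper": 1},
    {"dp": [9, 7, 2], "twist": [0, 0, 0], "gripper": 1},
    {"dp": [13, 10, 4], "twist": [0, 0, 0], "gripper": 1},
    {"dp": [17, 13, 4], "twist": [0, 0, 0], "gripper": 1},
    {"dp": [20, 17, 4], "twist": [0, 0, 0], "gripper": 1},
    {"dp": [22, 21, 4], "twist": [0, 0, 0], "gripper": 1},
    {"dp": [24, 26, 4], "twist": [0, 0, 0], "gripper": 1},
    {"dp": [25, 31, 4], "twist": [0, 0, 0], "gripper": 1},
    {"dp": [25, 36, 4], "twist": [0, 0, 0], "gripper": 1},
    {"dp": [25, 41, 4], "twist": [0, 0, 0], "gripper": 1}
  ]
}}

```text
t: 2.1
ee_pos: [0.4061, -0.2107, 0.2407]
ee_rot: [0.992, 0.126, 0.001, 0.0]
wrist_force: [0.6, 0.6, -0.1]
grip_width: 0.118
grip_force: 0.0
```

Request:
{"method": "drive_tool", "body": {
  "increments": [
    {"dp": [1, 5, 0], "twist": [0.7, -2.5, 0], "gripper": 1},
    {"dp": [2, 9.5, 0], "twist": [1.4, -5, 0], "gripper": 1},
    {"dp": [3, 14, 0], "twist": [2.1, -7.5, 0], "gripper": 1},
    {"dp": [4, 18.5, 0], "twist": [2.8, -10, 0], "gripper": 1},
    {"dp": [5, 23, 0], "twist": [3.5, -14, 0], "gripper": 1},
    {"dp": [5, 27, -1], "twist": [4.48, -17.43, 0], "gripper": 1},
    {"dp": [5, 29.4, -4], "twist": [4.48, -17.43, 0], "gripper": 1},
    {"dp": [5, 29.4, -6], "twist": [4.48, -17.43, 0], "gripper": 1},
    {"dp": [5, 29.4, -6.1], "twist": [4.48, -17.43, 0], "gripper": 1},
    {"dp": [5, 29.4, -6.1], "twist": [4.48, -17.43, 0], "gripper": 1}
  ]
}}

```text
t: 3.1
ee_pos: [0.4571, 0.0812, 0.185]
ee_rot: [0.979, 0.135, 0.152, -0.017]
wrist_force: [-0.7, -0.1, -0.9]
grip_width: 0.008
grip_force: 0.0
```

```bash
cat > look.py <<'E'
from h import *
import cv2,sys
n=sys.argv[1]
B=np.load("B.npy");s=manip.read_state()
M=R.from_euler('z',B[2]).as_matrix()@Rf
p=M.T@(s["ee_pos"]-world(B,face([0,0,0]))[0])
print(s["t"],"TCP in face mm",(p*1e3).round(1),"tool in face",(M.T@R.from_quat(s["ee_rot"]).as_matrix()).round(3).tolist(),"F face",(M.T@s["wrist_force"]).round(1))
if n!="-":
    a=manip.camera("top")[110:270,150:300];b=manip.camera("side")[120:280,190:330]
    im=np.hstack([cv2.resize(x,(400,int(x.shape[0]*400/x.shape[1])),interpolation=2)[:426] for x in(a,b)])
    cv2.imwrite(f"pics/{n}.png",im[:,:,::-1])
E
python3 look.py above
```

```text
3.1 TCP in face mm [-1.3 47.5 66.3] tool in face [[1.0, 0.023, -0.006], [0.023, -1.0, -0.002], [-0.006, 0.002, -1.0]] F face [-0.9  0.1 -0.6]
```

View pics/above.png

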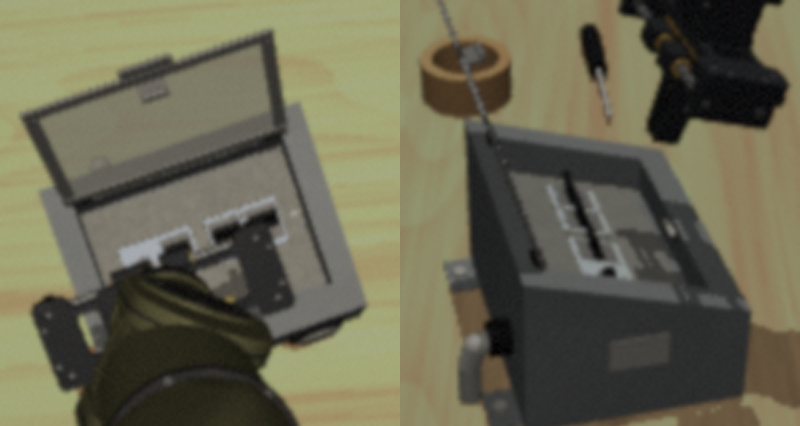

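```bash
python3 look.py - ; python3 - <<'E'
from h import *
import cv2
s=manip.read_state();im=manip.camera("side")[:,:,::-1].copy();t=manip.camera("top")[:,:,::-1].copy()
Rt=R.from_quat(s["ee_rot"]).as_matrix()
o=[]
for c,i in(("side",im),("top",t)):
    i=cv2.resize(i,None,fx=4,fy=4,interpolation=2)
    for d in(0,.064):
        p=proj(c,s["ee_pos"]-Rt[:,2]*d)[0];cv2.circle(i,tuple(int(v) for v in p*4+2),4,(0,0,255) if d==0 else (0,255,0),-1)
    p=(p*4).astype(int);o.append(i[max(p[1]-250,0):,max(p[0]-200,0):][:500,:400])
cv2.imwrite("pics/chk.png",np.hstack(o))
E
```

```text
3.2 TCP in face mm [-1.3 46.9 66.5] tool in face [[1.0, 0.023, -0.006], [0.023, -1.0, -0.002], [-0.006, 0.002, -1.0]] F face [ 0.6 -0.4  0.4]
```

View pics/chk.png

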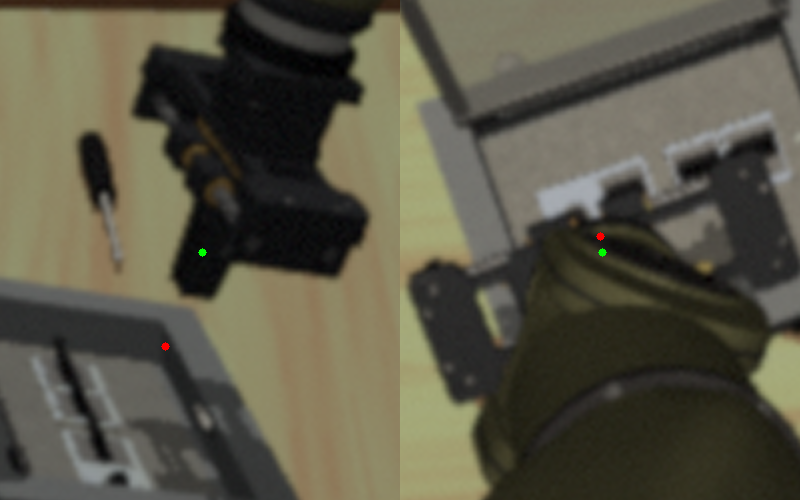

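The red projected TCP in the side view sits about 16 px below where the finger appears to end. I'll go partway down and compare the two again before touching anything.

Request:
{"method": "drive_tool", "body": {
  "increments": [
    {"dp": [0, 1, -0.5], "twist": [0, 0, 0], "gripper": 1},
    {"dp": [0.5, 1.8, -2], "twist": [0, 0, 0], "gripper": 1},
    {"dp": [0.9, 2, -3.5], "twist": [0, 0, 0], "gripper": 1},
    {"dp": [1.3, 2.2, -5], "twist": [0, 0, 0], "gripper": 1},
    {"dp": [1.7, 2.3, -6], "twist": [0, 0, 0], "gripper": 1},
    {"dp": [1.7, 2.3, -6.3], "twist": [0, 0, 0], "gripper": 1},
    {"dp": [1.7, 2.3, -6.3], "twist": [0, 0, 0], "gripper": 1}
  ]
}}

```text
t: 4.0
ee_pos: [0.4862, 0.1044, 0.1438]
ee_rot: [0.982, 0.134, 0.134, -0.015]
wrist_force: [-0.5, -0.2, -0.0]
grip_width: 0.008
grip_force: 0.0
```

```bash
python3 look.py - ; cat > chk.py <<'E'
from h import *
import cv2,sys
s=manip.read_state();im=manip.camera("side")[:,:,::-1].copy()
Rt=R.from_quat(s["ee_rot"]).as_matrix()
i=cv2.resize(im,None,fx=5,fy=5,interpolation=2)
for d in(0,.064):
    p=proj("side",s["ee_pos"]-Rt[:,2]*d)[0];cv2.circle(i,tuple(int(v) for v in p*5+2),4,(0,0,255) if d==0 else (0,255,0),-1)
cv2.imwrite(f"pics/{sys.argv[1]}.png",i[130*5:250*5,190*5:330*5])
E
python3 chk.py chk2
```

```text
4.0 TCP in face mm [18.3 62.8 16.6] tool in face [[0.999, 0.02, -0.043], [0.02, -1.0, -0.001], [-0.043, -0.0, -0.999]] F face [-0.5 -0.   0.1]
```

View pics/chk2.png

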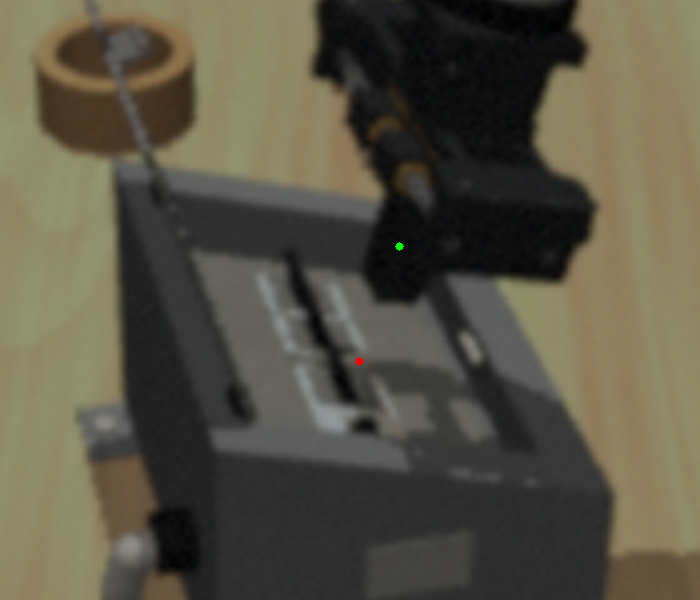

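The finger end shows at about (397,297) in this crop, but the projected TCP is at (360,361). The arm also stopped short of the commanded pose, so I'll check the joint limits and measure the tip.

```bash
python3 - <<'E'
from h import *
s=manip.read_state();print({k:np.round(v,3).tolist() for k,v in s.items()})
P=s["ee_pos"];Rt=R.from_quat(s["ee_rot"]).as_matrix()
obs=np.array([397,292])/5+[190,130]
for d in(0,.02,.03,.04,.05):
  print(d,(proj("side",P-Rt[:,2]*d)[0]-obs).round(1))
E
python3 - <<'E'
import cv2
i=cv2.imread("pics/chk2.png");print(i.shape)
E
```

```text
{'t': 4.05, 'q': [-0.296, 0.556, -0.034, 2.293, 1.039, 0.043, -2.654], 'joint_vel': [-0.004, -0.012, 0.002, 0.008, 0.004, -0.001, -0.004], 'effort': [-0.002, -37.408, 0.762, -7.029, 0.034, -0.521, 0.002], 'ee_pos': [0.486, 0.104, 0.144], 'ee_rot': [0.982, 0.134, 0.135, -0.015], 'wrist_force': [-0.257, -0.08, 0.038], 'ft_torque': [-0.065, 0.227, 0.034], 'grip_force': 0.0, 'grip_width': 0.006}
0 [-7.8 13.4]
0.02 [-5.3  6.3]
0.03 [-4.1  2.7]
0.04 [-2.9 -0.9]
0.05 [-1.6 -4.5]
(600, 700, 3)
```

Request:
{"method": "drive_tool", "body": {
  "increments": [
    {"dp": [0, 0, 2], "twist": [0, 0, 0], "gripper": 1},
    {"dp": [0, 0, 4], "twist": [-1, 4, 0], "gripper": 1},
    {"dp": [0, 0, 6], "twist": [-2, 8, 0], "gripper": 1},
    {"dp": [0, 0, 7], "twist": [-3, 12, -0.5], "gripper": 1},
    {"dp": [0, 0, 8], "twist": [-3.9, 15, -1.2], "gripper": 1},
    {"dp": [0, 0, 8], "twist": [-3.9, 15, -1.2], "gripper": 1},
    {"dp": [0, 0, 8], "twist": [-3.9, 15, -1.2], "gripper": 1},
    {"dp": [0, 0, 8], "twist": [-3.9, 15, -1.2], "gripper": 1}
  ]
}}

```text
t: 4.85
ee_pos: [0.4847, 0.1041, 0.2235]
ee_rot: [0.992, 0.126, 0.0, 0.003]
wrist_force: [-0.5, -0.2, -0.4]
grip_width: 0.007
grip_force: 0.0
```

```bash
cat > tip.py <<'E'
from h import *
import cv2
B=np.load("B.npy");s=manip.read_state();P=s["ee_pos"];Rt=R.from_quat(s["ee_rot"]).as_matrix()
M=R.from_euler('z',B[2]).as_matrix()
print("t",s["t"],"q",s["q"].round(2),"P",P.round(4),"box xyz mm",(M.T@(P-[B[0],B[1],0])*1e3).round(1),"tool in box",(M.T@Rt).round(3).tolist(),"F",s["wrist_force"].round(1))
im=manip.camera("side").astype(int);bg=cv2.imread("pics/side0.png")[:,:,::-1].astype(int)
m=((np.abs(im-bg).sum(2)>60)&(im.sum(2)<130)).astype(np.uint8);m=cv2.morphologyEx(m,cv2.MORPH_OPEN,np.ones((3,3)))
for v in range(100,230,3):
    u=np.nonzero(m[v])[0]
    if len(u):print(v,u.min(),u.max(),len(u),end=' | ')
c=[[a,b,0] for a in(-.009,.009) for b in(-.0175,.0175)]
print("\ntip corners",proj("side",P+np.array(c)@Rt.T).round(1).tolist(),"body corners",proj("side",P+np.array([[a,b,-.064] for a in(-.0375,.0375) for b in(-.0935,.0935)])@Rt.T).round(1).tolist())
E
python3 tip.py
```

```text
t 4.85 q [ 0.16  0.57 -0.74  1.9   0.5   0.87 -2.16] P [0.4847 0.1041 0.2235] box xyz mm [ 10.7  62.8 223.5] tool in box [[1.0, 0.002, -0.0], [0.002, -1.0, -0.005], [-0.0, 0.005, -1.0]] F [-0.5 -0.2 -0.4]
100 241 500 79 | 103 241 503 84 | 106 241 503 75 | 109 242 496 55 | 112 242 279 38 | 115 242 279 37 | 118 248 457 41 | 121 248 449 37 | 124 248 281 31 | 127 249 283 35 | 130 251 290 36 | 133 260 293 34 | 136 260 293 34 | 139 261 294 34 | 142 261 293 33 | 145 258 292 35 | 148 259 292 34 | 151 260 281 22 | 154 260 270 11 | 157 261 269 9 | 217 406 416 11 | 220 406 417 12 | 223 408 419 12 | 226 409 421 13 | 229 410 424 15 | 
tip corners [[269.0, 176.8], [264.8, 168.4], [261.2, 177.8], [257.1, 169.4]] body corners [[293.9, 168.9], [268.5, 126.7], [258.2, 173.6], [237.1, 130.2]]
```

The side silhouette puts the real fingertips about 45–50 mm short of the stated TCP along the tool axis, with the sideways positions agreeing. I'll check that by a slow descent over the button with a vertical tool.

Request:
{"method": "drive_tool", "body": {
  "increments": [
    {"dp": [-1.1, 0, -2], "twist": [0, 0, 0], "gripper": 1},
    {"dp": [-1.1, 0, -5], "twist": [0, 0, 0], "gripper": 1},
    {"dp": [-1.1, 0, -8], "twist": [0, 0, 0], "gripper": 1},
    {"dp": [-1.1, 0, -10], "twist": [0, 0, 0], "gripper": 1},
    {"dp": [-1.1, 0, -10], "twist": [0, 0, 0], "gripper": 1},
    {"dp": [-1.1, 0, -10], "twist": [0, 0, 0], "gripper": 1}
  ]
}}

```text
t: 5.5
ee_pos: [0.4747, 0.1051, 0.1244]
ee_rot: [0.992, 0.126, 0.001, 0.002]
wrist_force: [-0.6, 1.1, 0.6]
grip_width: 0.004
grip_force: 0.0
```

```bash
python3 tip.py; python3 chk.py chk3
```

```text
t 5.5 q [ 0.06  0.69 -0.6   2.04  0.69  0.62 -2.34] P [0.4747 0.1051 0.1244] box xyz mm [  1.3  66.2 124.4] tool in box [[1.0, 0.002, 0.001], [0.002, -1.0, -0.004], [0.001, 0.004, -1.0]] F [-0.6  1.1  0.6]
100 255 504 68 | 103 255 506 69 | 106 255 506 70 | 109 255 501 52 | 112 255 287 33 | 115 255 287 33 | 118 254 452 43 | 121 254 452 41 | 124 254 451 38 | 127 255 287 33 | 130 258 285 28 | 133 261 286 25 | 136 282 286 5 | 139 251 286 31 | 142 246 288 38 | 145 246 289 43 | 148 246 284 39 | 151 246 283 38 | 154 246 282 34 | 157 258 282 25 | 160 252 282 31 | 163 252 283 32 | 166 253 284 31 | 169 254 286 33 | 172 256 290 35 | 175 256 295 29 | 178 275 295 21 | 181 263 296 31 | 184 263 295 29 | 187 263 294 29 | 190 263 294 29 | 193 263 277 15 | 196 265 273 9 | 217 405 414 9 | 220 406 417 12 | 223 407 419 13 | 226 409 421 13 | 229 414 423 10 | 
tip corners [[272.1, 212.6], [267.9, 203.9], [264.6, 213.7], [260.6, 204.9]] body corners [[295.9, 208.2], [271.4, 163.1], [262.1, 213.2], [241.5, 166.9]]
```

View pics/chk3.png

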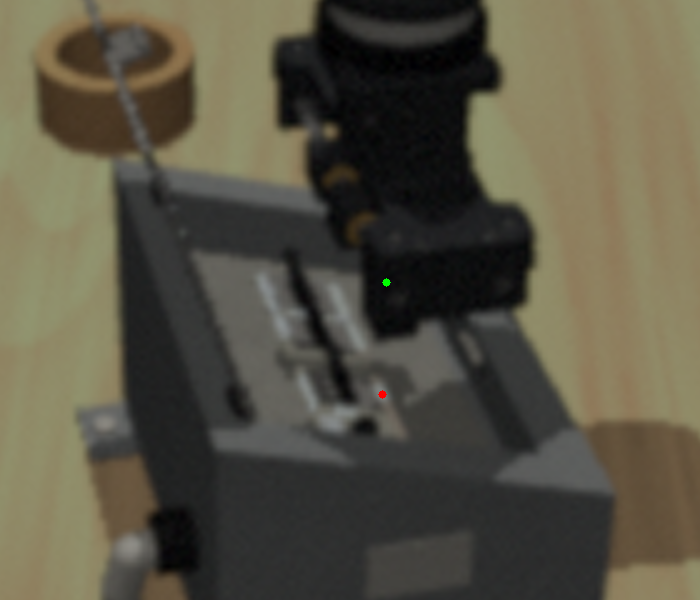

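```bash
python3 - <<'E'
from h import *
import cv2
s=manip.read_state();P=s["ee_pos"];Rt=R.from_quat(s["ee_rot"]).as_matrix()
im=manip.camera("top").astype(int);bg=cv2.imread("pics/top0.png")[:,:,::-1].astype(int)
m=((np.abs(im-bg).sum(2)>60)&(im.sum(2)<150)).astype(np.uint8);m=cv2.morphologyEx(m,cv2.MORPH_OPEN,np.ones((3,3)))
for v in range(180,270,5):
    u=np.nonzero(m[v])[0]
    if len(u):print(v,u.min(),u.max(),len(u),end=' | ')
for d in(0,.05):
  for b in(.064,.13): print(d,b,proj("top",P+np.array([[x,y,-b-d] for x in(-.0375,.0375) for y in(-.0935,.0935)])@Rt.T).round(0).tolist())
t=cv2.resize(im[150:290,140:300].astype(np.uint8)[:,:,::-1],None,fx=4,fy=4,interpolation=2);cv2.imwrite("pics/topc.png",t)
E
```

```text
180 209 250 15 | 185 203 222 17 | 190 202 243 42 | 195 156 239 62 | 200 159 248 77 | 205 172 254 74 | 210 159 258 83 | 215 162 261 74 | 220 171 264 58 | 225 227 342 45 | 230 230 341 44 | 235 232 340 42 | 240 232 348 60 | 245 241 346 57 | 250 235 345 53 | 255 236 335 52 | 260 238 334 55 | 265 240 329 51 | 0 0.064 [[164.0, 236.0], [242.0, 209.0], [154.0, 205.0], [231.0, 179.0]]
0 0.13 [[159.0, 233.0], [242.0, 204.0], [148.0, 200.0], [230.0, 172.0]]
0.05 0.064 [[160.0, 234.0], [242.0, 205.0], [150.0, 202.0], [230.0, 174.0]]
0.05 0.13 [[154.0, 230.0], [241.0, 200.0], [143.0, 196.0], [229.0, 166.0]]
```

View pics/topc.png

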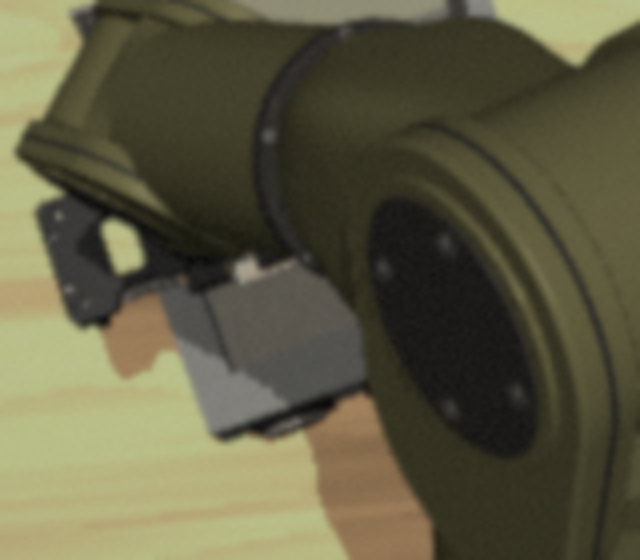

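The top crop shows the gripper body's left end near pixel (150,202), so the sideways position agrees. I'll descend gently.

Request:
{"method": "drive_tool", "body": {
  "increments": [
    {"dp": [-0.1, 0, -0.6], "twist": [0, 0, 0], "gripper": 1},
    {"dp": [-0.1, 0, -1.2], "twist": [0, 0, 0], "gripper": 1},
    {"dp": [-0.1, 0, -1.6], "twist": [0, 0, 0], "gripper": 1},
    {"dp": [-0.1, 0, -1.9], "twist": [0, 0, 0], "gripper": 1},
    {"dp": [-0.1, 0, -2.1], "twist": [0, 0, 0], "gripper": 1},
    {"dp": [-0.1, 0, -2.2], "twist": [0, 0, 0], "gripper": 1}
  ]
}}

```text
t: 6.25
ee_pos: [0.4742, 0.105, 0.102]
ee_rot: [0.992, 0.126, 0.001, 0.002]
wrist_force: [-1.0, -0.1, -0.7]
grip_width: 0.001
grip_force: 0.0
```

Request:
{"method": "drive_tool", "body": {
  "increments": [
    {"dp": [0, 0, -0.6], "twist": [0, 0, 0], "gripper": 1},
    {"dp": [0, 0, -1.2], "twist": [0, 0, 0], "gripper": 1},
    {"dp": [0, 0, -1.6], "twist": [0, 0, 0], "gripper": 1},
    {"dp": [0, 0, -2], "twist": [0, 0, 0], "gripper": 1},
    {"dp": [0, 0, -2.4], "twist": [0, 0, 0], "gripper": 1},
    {"dp": [0, 0, -2.4], "twist": [0, 0, 0], "gripper": 1}
  ]
}}

```text
t: 6.85
ee_pos: [0.474, 0.1048, 0.0778]
ee_rot: [0.992, 0.126, 0.001, 0.002]
wrist_force: [0.2, 0.5, -0.2]
grip_width: 0.006
grip_force: 0.0
```

```bash
python3 tip.py
```

```text
t 6.85 q [-0.    0.76 -0.51  2.08  0.79  0.5  -2.43] P [0.474  0.1048 0.0778] box xyz mm [ 0.5 66.2 77.8] tool in box [[1.0, 0.001, 0.001], [0.001, -1.0, -0.004], [0.001, 0.004, -1.0]] F [ 0.2  0.5 -0.2]
100 254 504 68 | 103 254 507 72 | 106 255 508 65 | 109 255 499 53 | 112 255 287 33 | 115 255 287 33 | 118 255 453 42 | 121 255 453 42 | 124 255 453 38 | 127 255 452 36 | 130 259 286 28 | 133 260 286 27 | 136 261 286 26 | 139 261 286 26 | 142 262 286 25 | 145 258 286 28 | 148 255 285 31 | 151 254 285 32 | 154 253 285 18 | 157 246 285 27 | 160 246 286 41 | 163 246 288 43 | 166 246 287 42 | 169 246 282 36 | 172 247 282 31 | 175 257 282 26 | 178 252 282 31 | 181 252 283 25 | 184 252 284 29 | 187 254 286 29 | 190 256 291 32 | 193 257 294 30 | 196 262 294 27 | 199 263 295 33 | 202 263 295 33 | 205 262 294 29 | 208 263 294 29 | 211 264 281 18 | 220 407 417 11 | 223 408 419 12 | 226 410 421 12 | 229 410 423 14 | 
tip corners [[271.7, 228.2], [267.7, 219.2], [264.4, 229.3], [260.5, 220.3]] body corners [[294.9, 225.2], [271.1, 179.0], [261.9, 230.3], [241.9, 182.9]]
```

Request:
{"method": "drive_tool", "body": {
  "increments": [
    {"dp": [0, 0, -0.5], "twist": [0, 0, 0], "gripper": 1},
    {"dp": [0, 0, -0.9], "twist": [0, 0, 0], "gripper": 1},
    {"dp": [0, 0, -1.2], "twist": [0, 0, 0], "gripper": 1},
    {"dp": [0, 0, -1.4], "twist": [0, 0, 0], "gripper": 1},
    {"dp": [0, 0, -1.4], "twist": [0, 0, 0], "gripper": 1}
  ]
}}

```text
t: 7.4
ee_pos: [0.4746, 0.1051, 0.0643]
ee_rot: [0.992, 0.126, 0.001, 0.002]
wrist_force: [1.3, 0.3, 3.9]
grip_width: 0.003
grip_force: 1.4
```

Request:
{"method": "drive_tool", "body": {
  "increments": [
    {"dp": [0, 0, -0.1], "twist": [0, 0, 0], "gripper": 1},
    {"dp": [0, 0, -0.2], "twist": [0, 0, 0], "gripper": 1},
    {"dp": [0, 0, -0.2], "twist": [0, 0, 0], "gripper": 1}
  ]
}}

```text
t: 7.7
ee_pos: [0.475, 0.1052, 0.0625]
ee_rot: [0.992, 0.126, 0.002, 0.002]
wrist_force: [1.6, -0.0, 4.8]
grip_width: 0.006
grip_force: 1.8
```

Contact came at a stated z of about 0.0675, so the stated TCP lies about 38 mm beyond the real tip. The force matches the button fully in. Next I lift clear, move in front of the lever and check that it dropped.

Request:
{"method": "drive_tool", "body": {
  "increments": [
    {"dp": [0, 0, 1.5], "twist": [0, 0, 0], "gripper": 1},
    {"dp": [0, 0, 4.5], "twist": [0, 0, 0], "gripper": 1},
    {"dp": [0, 0, 5.5], "twist": [0, 0, 0], "gripper": 1},
    {"dp": [-1, -2.5, 5.5], "twist": [0, 0, 0], "gripper": 1},
    {"dp": [-1.6, -4.7, 5.5], "twist": [0, 0, 0], "gripper": 1},
    {"dp": [-1.6, -4.7, 5.5], "twist": [0, 0, 0], "gripper": 1}
  ]
}}

```text
t: 8.3
ee_pos: [0.456, 0.0537, 0.1164]
ee_rot: [0.992, 0.124, -0.001, 0.004]
wrist_force: [0.2, -0.2, 0.4]
grip_width: 0.005
grip_force: 0.0
```

```bash
cat > lever.py <<'E'
from h import *
import cv2
B=np.load("B.npy");s=manip.read_state();P=s["ee_pos"];M=R.from_euler('z',B[2]).as_matrix()
print("t",s["t"],"q",s["q"].round(2),"box mm",(M.T@(P-[B[0],B[1],0])*1e3).round(1),"F",(M.T@s["wrist_force"]).round(1))
im=manip.camera("side").astype(float).sum(2);bg=cv2.imread("pics/side0.png").astype(float).sum(2)
g=lambda i,uv:cv2.remap(i.astype(np.float32),uv[:,:1].astype(np.float32),uv[:,1:].astype(np.float32),1).ravel().round(0).astype(int)
for n,y in(("rcd",.025),("a",-.024),("b",-.060)):
  for j in(0,.9):
    L=.45-j;uv=proj("side",world(B,face([[r*np.sin(L),y,-.032+r*np.cos(L)] for r in(.012,.016,.020,.024)])))
    print(n,j,uv[-1].round(0),"before",g(bg,uv),"now",g(im,uv))
E
python3 lever.py;python3 chk.py lev
```

```text
t 8.3 q [ 0.14  0.68 -0.58  2.12  0.73  0.55 -2.31] box mm [-29.6  21.2 116.4] F [ 0.1 -0.3  0.4]
rcd 0 [257. 202.] before [41 33 43 71] now [ 89 140 235 272]
rcd 0.9 [265. 203.] before [237 280 299 277] now [21 24 21 55]
a 0 [252. 191.] before [50 52 56 66] now [45 52 63 71]
a 0.9 [259. 192.] before [234 292 354 332] now [189 215 279 254]
b 0 [248. 183.] before [44 49 67 74] now [53 55 73 80]
b 0.9 [256. 184.] before [208 270 275 242] now [220 288 293 261]
```

View pics/lev.png

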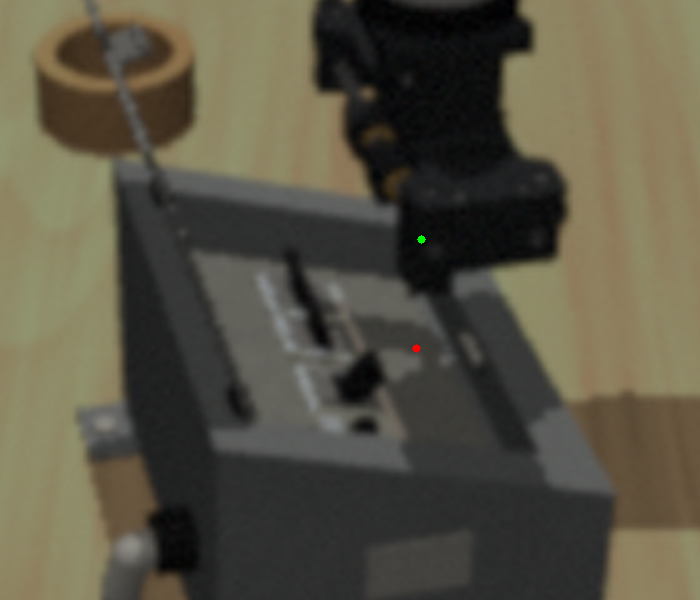

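The picture shows the RCD lever dropped, at about (360,375), with both breaker toggles still up. I'll lower the fingers in front of the lever.

Request:
{"method": "drive_tool", "body": {
  "increments": [
    {"dp": [0.1, 0.4, -1], "twist": [0, 0, 0], "gripper": 1},
    {"dp": [0.1, 0.4, -2.5], "twist": [0, 0, 0], "gripper": 1},
    {"dp": [0.1, 0.4, -3.8], "twist": [0, 0, 0], "gripper": 1},
    {"dp": [0.1, 0.4, -4.6], "twist": [0, 0, 0], "gripper": 1},
    {"dp": [0.1, 0.4, -4.8], "twist": [0, 0, 0], "gripper": 1},
    {"dp": [0.1, 0.4, -4.8], "twist": [0, 0, 0], "gripper": 1}
  ]
}}

```text
t: 9.0
ee_pos: [0.4592, 0.0627, 0.069]
ee_rot: [0.992, 0.126, 0.001, 0.002]
wrist_force: [-0.1, 0.5, -0.4]
grip_width: 0.003
grip_force: 0.0
```

```bash
python3 lever.py
```

```text
t 9.0 q [ 0.05  0.76 -0.47  2.15  0.86  0.43 -2.43] box mm [-24.3  29.   69. ] F [ 0.   0.5 -0.4]
rcd 0 [257. 202.] before [41 33 43 71] now [ 86 126 227 272]
rcd 0.9 [265. 203.] before [237 280 299 277] now [26 26 21 49]
a 0 [252. 191.] before [50 52 56 66] now [51 49 63 57]
a 0.9 [259. 192.] before [234 292 354 332] now [155 210 285 292]
b 0 [248. 183.] before [44 49 67 74] now [52 58 75 81]
b 0.9 [256. 184.] before [208 270 275 242] now [222 287 296 259]
```

Request:
{"method": "drive_tool", "body": {
  "increments": [
    {"dp": [0.5, 0, 0], "twist": [0, 0, 0], "gripper": 1},
    {"dp": [1, 0, 0], "twist": [0, 0, 0], "gripper": 1},
    {"dp": [1.5, 0.1, 0], "twist": [0, 0, 0], "gripper": 1},
    {"dp": [1.9, 0.2, 0], "twist": [0, 0, 0], "gripper": 1},
    {"dp": [2.2, 0.3, 0], "twist": [0, 0, 0], "gripper": 1},
    {"dp": [2.2, 0.3, 0], "twist": [0, 0, 0], "gripper": 1}
  ]
}}

```text
t: 9.65
ee_pos: [0.4794, 0.0636, 0.0694]
ee_rot: [0.992, 0.126, -0.001, 0.003]
wrist_force: [-3.9, -1.5, 2.6]
grip_width: 0.002
grip_force: 2.5
```

```bash
python3 lever.py
```

```text
t 9.65 q [ 0.08  0.78 -0.5   2.09  0.82  0.49 -2.38] box mm [-4.4 24.9 69.4] F [-4.1 -0.5  2.6]
rcd 0 [257. 202.] before [41 33 43 71] now [ 41  48  88 139]
rcd 0.9 [265. 203.] before [237 280 299 277] now [76 50 45 34]
a 0 [252. 191.] before [50 52 56 66] now [37 40 42 36]
a 0.9 [259. 192.] before [234 292 354 332] now [190 207 228 152]
b 0 [248. 183.] before [44 49 67 74] now [40 52 68 66]
b 0.9 [256. 184.] before [208 270 275 242] now [190 127  44  55]
```

Contact is at 4 N and the lever is rising. I'll push on a few millimetres at a time.

Request:
{"method": "drive_tool", "body": {
  "increments": [
    {"dp": [0.2, 0.05, 0], "twist": [0, 0, 0], "gripper": 1},
    {"dp": [0.4, 0.1, 0], "twist": [0, 0, 0], "gripper": 1},
    {"dp": [0.5, 0.15, 0], "twist": [0, 0, 0], "gripper": 1},
    {"dp": [0.5, 0.15, 0], "twist": [0, 0, 0], "gripper": 1}
  ]
}}

```text
t: 10.1
ee_pos: [0.4845, 0.0649, 0.0694]
ee_rot: [0.992, 0.125, -0.001, 0.003]
wrist_force: [-3.9, -0.8, 3.2]
grip_width: -0.001
grip_force: 2.6
```

```bash
python3 lever.py
```

```text
t 10.1 q [ 0.08  0.78 -0.51  2.07  0.81  0.5  -2.37] box mm [ 0.8 24.9 69.4] F [-4.   0.2  3.2]
rcd 0 [257. 202.] before [41 33 43 71] now [42 28 32 43]
rcd 0.9 [265. 203.] before [237 280 299 277] now [90 61 39 37]
a 0 [252. 191.] before [50 52 56 66] now [46 37 47 50]
a 0.9 [259. 192.] before [234 292 354 332] now [155 113  62  47]
b 0 [248. 183.] before [44 49 67 74] now [44 46 62 59]
b 0.9 [256. 184.] before [208 270 275 242] now [ 40  76 113 120]
```

Request:
{"method": "drive_tool", "body": {
  "increments": [
    {"dp": [0.1, 0.03, 0], "twist": [0, 0, 0], "gripper": 1},
    {"dp": [0.2, 0.05, 0], "twist": [0, 0, 0], "gripper": 1},
    {"dp": [0.2, 0.05, 0], "twist": [0, 0, 0], "gripper": 1}
  ]
}}

```text
t: 10.45
ee_pos: [0.486, 0.0653, 0.0693]
ee_rot: [0.992, 0.126, -0.001, 0.003]
wrist_force: [-7.7, -2.3, 5.2]
grip_width: 0.005
grip_force: 4.0
```

Request:
{"method": "drive_tool", "body": {
  "increments": [
    {"dp": [0.1, 0.03, 0], "twist": [0, 0, 0], "gripper": 1},
    {"dp": [0.2, 0.05, 0], "twist": [0, 0, 0], "gripper": 1},
    {"dp": [0.2, 0.05, 0], "twist": [0, 0, 0], "gripper": 1}
  ]
}}

```text
t: 10.75
ee_pos: [0.4874, 0.0656, 0.0692]
ee_rot: [0.992, 0.126, -0.002, 0.003]
wrist_force: [-7.8, -1.4, 6.0]
grip_width: 0.001
grip_force: 4.6
```

Request:
{"method": "drive_tool", "body": {
  "increments": [
    {"dp": [0.1, 0.03, 0], "twist": [0, 0, 0], "gripper": 1},
    {"dp": [0.2, 0.05, 0], "twist": [0, 0, 0], "gripper": 1},
    {"dp": [0.2, 0.05, 0], "twist": [0, 0, 0], "gripper": 1}
  ]
}}

```text
t: 11.05
ee_pos: [0.4875, 0.0656, 0.0691]
ee_rot: [0.992, 0.126, -0.003, 0.004]
wrist_force: [-12.0, -3.3, 8.9]
grip_width: 0.002
grip_force: 6.8
```

It has hit the stop: no further travel and the force jumped. I'll retreat back and up, then check the latch.

Request:
{"method": "drive_tool", "body": {
  "increments": [
    {"dp": [-1, -0.25, 0], "twist": [0, 0, 0], "gripper": 1},
    {"dp": [-2, -0.5, 0], "twist": [0, 0, 0], "gripper": 1},
    {"dp": [-3, -0.75, 0], "twist": [0, 0, 0], "gripper": 1},
    {"dp": [-3, -0.75, 2], "twist": [0, 0, 0], "gripper": 1},
    {"dp": [-3, -0.75, 5], "twist": [0, 0, 0], "gripper": 1},
    {"dp": [-3, -0.75, 8], "twist": [0, 0, 0], "gripper": 1},
    {"dp": [-3, -0.75, 10], "twist": [0, 0, 0], "gripper": 1},
    {"dp": [-3, -0.75, 10], "twist": [0, 0, 0], "gripper": 1}
  ]
}}

```text
t: 11.85
ee_pos: [0.4643, 0.0611, 0.1716]
ee_rot: [0.992, 0.126, 0.004, 0.002]
wrist_force: [-0.7, 1.4, 1.0]
grip_width: -0.0
grip_force: 0.0
```

```bash
python3 lever.py
```

```text
t 11.85 q [ 0.21  0.6  -0.69  2.05  0.61  0.69 -2.2 ] box mm [-19.7  26.2 171.6] F [-0.3  1.5  1. ]
rcd 0 [257. 202.] before [41 33 43 71] now [46 39 35 55]
rcd 0.9 [265. 203.] before [237 280 299 277] now [151 204 279 287]
a 0 [252. 191.] before [50 52 56 66] now [48 47 58 70]
a 0.9 [259. 192.] before [234 292 354 332] now [149 210 287 313]
b 0 [248. 183.] before [44 49 67 74] now [50 59 75 84]
b 0.9 [256. 184.] before [208 270 275 242] now [216 286 292 259]
```

The lever is latched up and both breakers read on. Now for the cover: go up, over its edge and down behind it.

Request:
{"method": "drive_tool", "body": {
  "increments": [
    {"dp": [0, 0, 5], "twist": [0, 0, 0], "gripper": 1},
    {"dp": [0, 0, 10], "twist": [0, 0, 0], "gripper": 1},
    {"dp": [0, 0, 13.5], "twist": [0, 0, 0], "gripper": 1},
    {"dp": [1, 0, 14], "twist": [0, 0, 0], "gripper": 1},
    {"dp": [5, 0.5, 14], "twist": [0, 0, 0], "gripper": 1},
    {"dp": [9, 1, 14], "twist": [0, 0, 0], "gripper": 1},
    {"dp": [13, 1.5, 14], "twist": [0, 0, 0], "gripper": 1},
    {"dp": [17, 1.6, 14], "twist": [0, 0, 0], "gripper": 1},
    {"dp": [17.5, 1.6, 14], "twist": [0, 0, 0], "gripper": 1},
    {"dp": [17.5, 1.6, 14], "twist": [0, 0, 0], "gripper": 1}
  ]
}}

```text
t: 12.9
ee_pos: [0.6372, 0.0764, 0.3068]
ee_rot: [0.992, 0.126, -0.0, 0.002]
wrist_force: [-0.3, -0.2, -0.1]
grip_width: 0.006
grip_force: 0.0
```

```bash
cat > plan.py <<'E'
from h import *
B=np.load("B.npy");s=manip.read_state();M=R.from_euler('z',B[2]).as_matrix()
p=M.T@(s["ee_pos"]-[B[0],B[1],0]);print("t",s["t"],"q",s["q"].round(2),"box",(p*1e3).round(1),"F",(M.T@s["wrist_force"]).round(1))
def way(al):
    H=np.array([.0736,.151])
    if al>0: C=[H[0]+.168*np.sin(al)+.002,H[1]+.13]
    else: C=H+.14*np.array([np.sin(al),np.cos(al)])+.002*np.array([np.cos(al),-np.sin(al)])
    return np.array([C[0]+.009-.003,0,C[1]-.038])   # 3 mm into the cover
for al in(.27,.15,0,-.2,-.4,-.6,-.8,-1.0,-1.2,-1.35,-1.5):
    w=way(al);print(al,"box",(w*1e3).round(0),"dp cm",(M@(w-p)*100).round(1))
E
python3 plan.py
```

```text
t 12.9 q [ 0.18  0.7  -0.76  1.34  0.48  1.29 -1.91] box [151.6  -2.  306.8] F [-0.3 -0.1 -0.1]
0.27 box [126.   0. 243.] dp cm [-2.5 -0.4 -6.4]
0.15 box [107.   0. 243.] dp cm [-4.4 -0.9 -6.4]
0 box [ 82.   0. 253.] dp cm [-6.8 -1.5 -5.4]
-0.2 box [ 54.   0. 251.] dp cm [-9.5 -2.2 -5.6]
-0.4 box [ 27.   0. 243.] dp cm [-12.1  -2.9  -6.4]
-0.6 box [  2.   0. 230.] dp cm [-14.5  -3.5  -7.7]
-0.8 box [-19.   0. 212.] dp cm [-16.6  -4.1  -9.5]
-1.0 box [-37.   0. 190.] dp cm [-18.3  -4.5 -11.6]
-1.2 box [-50.   0. 166.] dp cm [-19.6  -4.8 -14.1]
-1.35 box [-57.   0. 146.] dp cm [-20.2  -5.  -16.1]
-1.5 box [-60.   0. 125.] dp cm [-20.5  -5.1 -18.2]
```

Request:
{"method": "drive_tool", "body": {
  "increments": [
    {"dp": [0, 0, -4], "twist": [0, 0, 0], "gripper": 1},
    {"dp": [0, 0, -6.4], "twist": [0, 0, 0], "gripper": 1},
    {"dp": [-2, -0.4, -6.4], "twist": [0, 0, 0], "gripper": 1},
    {"dp": [-4.4, -0.9, -6.4], "twist": [0, 0, 0], "gripper": 1},
    {"dp": [-6.8, -1.5, -5.4], "twist": [0, 0, 0], "gripper": 1},
    {"dp": [-9.5, -2.2, -5.6], "twist": [0, 0, 0], "gripper": 1},
    {"dp": [-12.1, -2.9, -6.4], "twist": [0, 0, 0], "gripper": 1},
    {"dp": [-14.5, -3.5, -7.7], "twist": [0, 0, 0], "gripper": 1},
    {"dp": [-14.5, -3.5, -7.7], "twist": [0, 0, 0], "gripper": 1}
  ]
}}

```text
t: 13.8
ee_pos: [0.4864, 0.0391, 0.231]
ee_rot: [0.992, 0.127, -0.002, 0.004]
wrist_force: [0.0, -0.4, -0.4]
grip_width: 0.002
grip_force: 0.0
```

```bash
python3 plan.py; cat > cover.py <<'E'
from h import *
for c in("side","top"):
    manip.camera(c)
    for d in manip.cut_out(c,"cover")[:2]:print(c,round(d["p"],2),d["bbox"])
B=np.load("B.npy")
for th in(0,.1,.3,.6,.9,1.2,1.5):print(th,[proj(c,world(B,face([cov(th,.156,y,.002) for y in(.106,-.106)]))).round(0).tolist() for c in("side","top")])
E
python3 cover.py
```

```text
t 13.8 q [ 0.32  0.56 -0.78  1.91  0.51  0.89 -2.04] box [ -3.8  -0.6 231. ] F [-0.1 -0.4 -0.4]
0.27 box [126.   0. 243.] dp cm [12.6  3.3  1.2]
0.15 box [107.   0. 243.] dp cm [10.7  2.8  1.2]
0 box [ 82.   0. 253.] dp cm [8.3 2.2 2.2]
-0.2 box [ 54.   0. 251.] dp cm [5.6 1.5 2. ]
-0.4 box [ 27.   0. 243.] dp cm [3.  0.8 1.2]
-0.6 box [  2.   0. 230.] dp cm [ 0.6  0.2 -0.1]
-0.8 box [-19.   0. 212.] dp cm [-1.5 -0.3 -1.9]
-1.0 box [-37.   0. 190.] dp cm [-3.2 -0.8 -4.1]
-1.2 box [-50.   0. 166.] dp cm [-4.5 -1.1 -6.5]
-1.35 box [-57.   0. 146.] dp cm [-5.1 -1.3 -8.5]
-1.5 box [-60.   0. 125.] dp cm [ -5.5  -1.3 -10.6]
side 0.91 [221.4, 123.8, 283.1, 215.7]
side 0.66 [253.6, 201.3, 269.7, 216.3]
top 0.8 [180.4, 184.8, 235.2, 222.9]
0 [[[302.0, 222.0], [276.0, 174.0]], [[197.0, 248.0], [278.0, 219.0]]]
0.1 [[[304.0, 216.0], [278.0, 169.0]], [[196.0, 249.0], [279.0, 220.0]]]
0.3 [[[306.0, 205.0], [279.0, 159.0]], [[195.0, 249.0], [280.0, 219.0]]]
0.6 [[[305.0, 189.0], [278.0, 144.0]], [[192.0, 245.0], [281.0, 213.0]]]
0.9 [[[298.0, 175.0], [271.0, 130.0]], [[187.0, 234.0], [279.0, 202.0]]]
1.2 [[[284.0, 163.0], [259.0, 119.0]], [[180.0, 218.0], [275.0, 185.0]]]
1.5 [[[266.0, 156.0], [243.0, 112.0]], [[172.0, 198.0], [269.0, 165.0]]]
```

Request:
{"method": "drive_tool", "body": {
  "increments": [
    {"dp": [-1.5, -0.3, -1.9], "twist": [0, 0, 0], "gripper": 1},
    {"dp": [-3.2, -0.8, -4.1], "twist": [0, 0, 0], "gripper": 1},
    {"dp": [-4.5, -1.1, -6.5], "twist": [0, 0, 0], "gripper": 1},
    {"dp": [-5.1, -1.3, -8.5], "twist": [0, 0, 0], "gripper": 1},
    {"dp": [-5.7, -1.4, -10.5], "twist": [0, 0, 0], "gripper": 1},
    {"dp": [-6.8, -1.7, -12], "twist": [0, 0, 0], "gripper": 1},
    {"dp": [-7.7, -2, -13.3], "twist": [0, 0, 0], "gripper": 1},
    {"dp": [-7.7, -2, -14.3], "twist": [0, 0, 0], "gripper": 1},
    {"dp": [-7.7, -2, -14.3], "twist": [0, 0, 0], "gripper": 1}
  ]
}}

```text
t: 14.9
ee_pos: [0.416, 0.0221, 0.0885]
ee_rot: [0.992, 0.126, 0.001, 0.002]
wrist_force: [-0.8, 0.2, -0.1]
grip_width: -0.001
grip_force: 0.0
```

```bash
python3 plan.py|head -1; python3 cover.py|head -4
```

```text
t 14.9 q [ 0.13  0.69 -0.47  2.27  0.92  0.38 -2.44] box [-76.2   0.5  88.5] F [-0.7  0.4 -0.1]
side 0.66 [221.0, 166.2, 302.3, 217.4]
top 0.95 [176.9, 159.1, 262.8, 244.8]
0 [[[302.0, 222.0], [276.0, 174.0]], [[197.0, 248.0], [278.0, 219.0]]]
0.1 [[[304.0, 216.0], [278.0, 169.0]], [[196.0, 249.0], [279.0, 220.0]]]
```

Request:
{"method": "drive_tool", "body": {
  "increments": [
    {"dp": [-0.2, 0, -0.4], "twist": [0, 0, 0], "gripper": 1},
    {"dp": [-0.3, 0, -0.8], "twist": [0, 0, 0], "gripper": 1},
    {"dp": [-0.3, 0, -1.2], "twist": [0, 0, 0], "gripper": 1},
    {"dp": [-0.3, 0, -1.4], "twist": [0, 0, 0], "gripper": 1},
    {"dp": [-0.3, 0, -1.4], "twist": [0, 0, 0], "gripper": 1}
  ]
}}

```text
t: 15.6
ee_pos: [0.4128, 0.0216, 0.0752]
ee_rot: [0.992, 0.126, 0.001, 0.002]
wrist_force: [0.9, -0.1, 3.0]
grip_width: 0.003
grip_force: 1.1
```

Request:
{"method": "drive_tool", "body": {
  "increments": [
    {"dp": [0, 0, -0.2], "twist": [0, 0, 0], "gripper": 1},
    {"dp": [0, 0, -0.4], "twist": [0, 0, 0], "gripper": 1},
    {"dp": [0, 0, -0.4], "twist": [0, 0, 0], "gripper": 1}
  ]
}}

```text
t: 15.9
ee_pos: [0.4116, 0.0212, 0.0709]
ee_rot: [0.992, 0.126, 0.0, 0.002]
wrist_force: [-0.1, -0.0, -0.6]
grip_width: -0.002
grip_force: 0.0
```

Request:
{"method": "drive_tool", "body": {
  "increments": [
    {"dp": [0, 0, -0.2], "twist": [0, 0, 0], "gripper": 1},
    {"dp": [0, 0, -0.4], "twist": [0, 0, 0], "gripper": 1},
    {"dp": [0, 0, -0.4], "twist": [0, 0, 0], "gripper": 1}
  ]
}}

```text
t: 16.2
ee_pos: [0.412, 0.0214, 0.0672]
ee_rot: [0.992, 0.126, 0.001, 0.002]
wrist_force: [-1.2, 0.3, 4.3]
grip_width: 0.004
grip_force: 1.9
```

Request:
{"method": "drive_tool", "body": {
  "increments": [
    {"dp": [0, 0, -0.1], "twist": [0, 0, 0], "gripper": 1},
    {"dp": [0, 0, -0.2], "twist": [0, 0, 0], "gripper": 1},
    {"dp": [0, 0, -0.2], "twist": [0, 0, 0], "gripper": 1}
  ]
}}

```text
t: 16.5
ee_pos: [0.4123, 0.0214, 0.0664]
ee_rot: [0.992, 0.126, 0.002, 0.002]
wrist_force: [-3.1, 0.3, 20.4]
grip_width: 0.009
grip_force: 10.6
```

The cover is hard against its stop: 20 N with under 1 mm of travel. I'll lift straight up and check.

Request:
{"method": "drive_tool", "body": {
  "increments": [
    {"dp": [0, 0, 1], "twist": [0, 0, 0], "gripper": 1},
    {"dp": [0, 0, 4], "twist": [0, 0, 0], "gripper": 1},
    {"dp": [0, 0, 8], "twist": [0, 0, 0], "gripper": 1},
    {"dp": [0, 0, 12], "twist": [0, 0, 0], "gripper": 1},
    {"dp": [0, 0, 15], "twist": [0, 0, 0], "gripper": 1},
    {"dp": [0, -5, 18], "twist": [0, 0, 0], "gripper": 1},
    {"dp": [0, -10, 20], "twist": [0, 0, 0], "gripper": 1},
    {"dp": [0, -15, 20], "twist": [0, 0, 0], "gripper": 1},
    {"dp": [0, -20, 20], "twist": [0, 0, 0], "gripper": 1},
    {"dp": [0, -20, 20], "twist": [0, 0, 0], "gripper": 1}
  ]
}}

```text
t: 17.5
ee_pos: [0.4107, -0.185, 0.2645]
ee_rot: [0.993, 0.121, 0.0, 0.003]
wrist_force: [-0.5, -1.5, 0.5]
grip_width: 0.004
grip_force: 0.0
```

```bash
python3 lever.py; python3 cover.py|head -4; python3 - <<'E'
from station import manip
import cv2,numpy as np
a=manip.camera("top")[110:270,150:300];b=manip.camera("side")[120:280,190:330]
cv2.imwrite("pics/end.png",np.hstack([cv2.resize(x,(400,450),interpolation=2) for x in(a,b)])[:,:,::-1])
E
```

```text
t 17.5 q [ 0.89  0.47 -0.86  1.96  0.45  0.91 -1.53] box mm [-132.9 -198.8  264.5] F [-0.8 -1.3  0.5]
rcd 0 [257. 202.] before [41 33 43 71] now [315 314 315 319]
rcd 0.9 [265. 203.] before [237 280 299 277] now [344 353 358 352]
a 0 [252. 191.] before [50 52 56 66] now [318 316 315 317]
a 0.9 [259. 192.] before [234 292 354 332] now [346 358 377 366]
b 0 [248. 183.] before [44 49 67 74] now [318 319 320 320]
b 0.9 [256. 184.] before [208 270 275 242] now [338 354 355 352]
side 0.57 [223.1, 164.0, 301.6, 221.8]
top 0.93 [175.1, 161.3, 276.6, 250.2]
0 [[[302.0, 222.0], [276.0, 174.0]], [[197.0, 248.0], [278.0, 219.0]]]
0.1 [[[304.0, 216.0], [278.0, 169.0]], [[196.0, 249.0], [279.0, 220.0]]]
```

View pics/end.png

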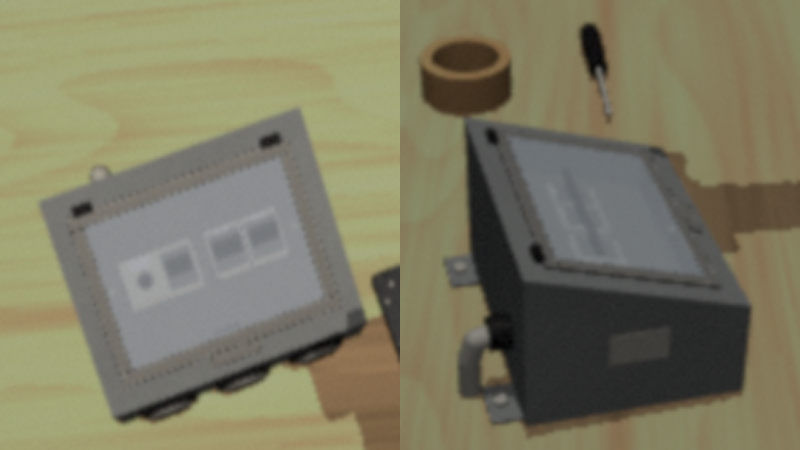

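The cover lies flat, with its bottom edge at row 222 as predicted for fully shut. The RCD lever and both toggles stand in line, leaning up, and the bench items haven't moved. I'll hand the job in.

```bash
python3 -c "
from station import manip
print(manip.finish_job())"
```

```text
the job is handed in; nothing more can be done
None
```

The job is handed in: the test button tripped the RCD lever, the lever is latched back up, both breakers are still on, and the cover is snapped shut, with the robot clear of everything after about 17.5 s.

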